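# Topple a press mould onto its back and seat it in the corner of the pressing board

## Robot

A 6-joint arm with a two-finger parallel gripper is mounted at the origin on the work surface. World frame = base frame: x ahead of the robot, y to its left, z up, the work surface at z = 0. Lengths are in m, angles in rad, forces in N, time in s.
With the tool pointing down it reaches from about 0.35 to 0.775 m from the base axis. Payload 5.5 kg.
Tool frame: the origin (TCP) lies midway between the tips of the shut fingers; the grasp point (between the pads) lies 19 mm behind it; z points along the fingers, y is the line along which they close (so a half turn about z gives the same grasp; the last joint's range is limited). The gripper opens to 85 mm and grips with 20 to 120 N. Pads are 22 mm wide; open, the fingers measure 114 mm over their backs; the gripper's body (76 mm by 85 mm) begins 54 mm behind the grasp point. The pads swing forward as they close: fully open they stand 13 mm farther back than shut.
Start: joints at [-1.389, 0.313, 0.046, 1.304, 0, 1.431], TCP at [0.182, -0.546, 0.231] pointing down, gripper open.
Joint ranges: [-2.76, 2.76], [-0.86, 1.69], [-1.03, 1.26], [-2.2, 2.34], [-1.47, 1.5], [-3.14, 3.14]. Speed limits (rad/s): [2.57, 2.57, 3.14, 3.14, 3.14, 3.14].

## Interface

Orientations are given as a unit quaternion [w, x, y, z].
In Python, from workcell import env gives the robot as it stands. The module is installed in compiled form; this text tells all that it offers.
- The arm moves only by the tool servo_tool, never from a script. Its argument "increments" is a list of rows, each an object of numbers: "grip": the closure, from 0 (fully open) to 1 (shut); "x", "y", "z": the shift along the tool's x, y, z in mm; "roll": the turn about the tool's z in degrees. In form: [{"grip": .., "x": .., "y": .., "z": .., "roll": ..}, ...]. A call has 1 to 5 rows; each row shifts and turns the commanded pose from where the row before left it, along the tool's axes as they then stand; what a row does not reach is not made up. A row lasts 1/12 s, in which the tool goes at most 41.7 mm and 7.16 degrees, less where a joint would pass 70% of its speed; a pose out of reach is approached as far as the arm can. A call is refused whole if a number of a shift passes 41.7 or a number of a turn 7.16, either way. A call with a gripper value outside its range is refused whole. The fingers move at their own pace and stop on an object; "grip_force" is the grip in N (left out, the last holds). Time passes only in rows, so rows that do not move let the fingers close. It gives the time, the measured TCP pose, the force, the opening and the grip force at its end, in the units of the state.
- env.get_state(): the state, without advancing time (a new reading comes with each control period).
- env.read_camera(name): name is "side" or "top" or "wrist"; returns the picture (480x640x3 uint8, red, green, blue); there is no depth.
- env.get_calibration(name): a dict with "vertical_fov" (degrees; the focal length in pixels is half the picture's height over the tangent of half this angle, whatever the lens; pixels are square), "cx", "cy" (the principal point, pixels), "rvec" (rotation vector, rad) and "tvec" (3), from world to camera coordinates, as OpenCV has them; the wrist camera has in their place "tool_from_camera" (4x4, takes a point from camera to tool coordinates, whose origin is the TCP and whose axes are the flange's). Camera axes: x right, y down, z forward; pixel columns grow to the right and rows downward; lengths in m; the calibration is good to about 2 mm. The wrist camera is an equidistant fisheye: a pixel r from the principal point sees the ray r / f radians off the axis. A picture is of the moment at which its call begins: read the wrist's pose just before it. get_calibration takes no time and is no camera call.
- env.hand_in(): hands the job in; it is judged then, once.
The state is a dict: "clock": time; "joint_pos": joint angles; "qvel": joint speeds; "tau": joint torques, N m; "tcp_pos": TCP position; "orientation": TCP orientation; "wrist_force": force on the tool from outside, world axes, zero at the start; "ft_torque": the same for the moment, N m; "finger_gap": finger opening in m; "grip_force": force on a finger pad.
Only numpy, scipy, OpenCV 4.12 (cv2) and the standard library are available. Lean on these libraries where they do the work, as an engineer would, in place of code of your own. Each camera call takes 0.05 s, during which the arm holds its last target. There are 200 camera calls.

## Task

The wooden press mould stands on end on the white board: push it steadily, high on its carved side, so that it topples onto its plain back with the carved recess facing up. Then slide it across the board square against the side rail, and after that along the rail up against the end stop, pressing it home each time with a gentle, steady push of about 12 N, never bumping or pressing it on a stop with more than 20 N, so that it sits flush and square in the corner. Leave the bust, mallet and cup alone, and leave the mould untouched at the end.

Things in the scene. Friction and masses are not known exactly. Their poses are not given: they have to be found in the camera images.
- mould: Loose press mould, a block of light wood: 92 mm deep (x), 100 mm wide (y), 184 mm long (z); 0.46 to 0.73 kg. Origin: centre of its foot end; z runs to its head end. -x side: carved side; +x side: plain back. Starts upright on the board, its +x (the way to fall) within 15 degrees of the board's +x. Fallen on its back its x points down, its z about along the board's +x, 92 mm high.
- mould_head (a point): Centre of the mould's 92 x 100 mm head end, 184 mm from its origin along its z (the top when it stands).
- recess (a point): Centre of the carved recess's mouth, in the plane of the -x side, 90 mm above the foot. The recess is 60 mm wide, 14 mm deep, a rosette on its floor, with flat rims 20 mm wide left and right over the full height, a 20 mm wall below and a 24 mm wall above.
- notch (a point): Pouring notch at mid-width of the carved side's top edge, 24 mm wide, 14 mm deep, cut through the 24 mm wall above the recess; it shows from above which side is carved. A push 30 to 40 mm below this edge, on the rims, tips the mould: past about 27 degrees (some 70 mm of push) it falls by itself. A low push only slides it.
- board: White board fixed to the table, 420 (x) by 270 (y) mm, 18 mm thick. Origin: centre of its underside, z up. At its +x end a dark wooden end stop across it (inner face at x = 165 mm), along its -y edge a side rail (inner face at y = -105 mm). Sliding the mould on it takes some 2 to 6 N, which the hand bears on top of the load on a stop.
- corner (a point): Where end stop and side rail meet, on the board's top (x 165, y -105 mm on the board). The seated mould has its head end against the stop and one long side against the rail, so its middle line lies at y = -55 mm. Pressed on one corner while askew, it needs a push nearer its middle to swing square.
- end_stop: End stop, rigid part of the board, 25 mm thick, rising 28 mm above the board's top. Its origin and axes are the board's.
- side_rail: Side rail, rigid part of the board, 330 mm long, 25 mm thick, rising 28 mm above the board's top. Its origin and axes are the board's.
- bust: Bystander: small white plaster bust on a square foot, 70 x 70 mm, 162 mm tall, loose. Origin under its centre.
- mallet: Bystander: wooden mallet lying down, handle 22 mm thick towards its -x, head 70 x 100 x 50 mm at its +x end, 235 mm long over all. Origin on the table 100 mm from the head's centre, under the handle.
- cup: Bystander: white plastic cup, 72 mm across, 90 mm tall. Origin under its centre.
Mind the look-alikes: they are no part of the job. What is shaped like the mould but green or yellow is not meant.

How it is judged:
By the outcome, as a careful person would: the job done as asked, in the order asked, and still so for the second after the job is handed in, with the robot touching nothing.
It also fails if it takes over 72 s, if anything falls off the work surface, if the arm or the gripper's body presses on something with over 40 N, if the wrist force passes 120 N, or if a joint passes its speed limit or range.

## Working session

There is one attempt and no reset: what is moved stays moved. The work goes in short steps, Python scripts to look and compute and a tool call to move; the robot and the scene stay as the last step left them, time stands still between calls to the robot, and variables do not carry over. Pictures are saved under pics/ and viewed, at most 10 in all, crops included, and the job is handed in when it is done.

Besides the shell and the picture viewer there is one more tool, called after "Call:" as a command line: name --argument value ..., lists and objects as JSON in quotes. servo_tool: Moves the arm, as the interface text tells. Its arguments: {"type":"object","properties":{"increments":{"type":"array"},"grip_force":{"type":"number"}},"required":["increments"]}

```bash
mkdir -p pics
cat > h.py <<'E'
import numpy as np, cv2
from workcell import env
def cal(n):
    c=env.get_calibration(n); f=240/np.tan(np.radians(c["vertical_fov"])/2)
    K=np.array([[f,0,c["cx"]],[0,f,c["cy"]],[0,0,1]]); R=cv2.Rodrigues(np.array(c["rvec"],float))[0]
    return K,R,np.array(c["tvec"],float).ravel()
def ray(n,uv):
    K,R,t=cal(n); d=R.T@np.linalg.inv(K)@np.array([*uv,1.]); return -R.T@t,d/np.linalg.norm(d)
def at_z(n,uv,z):
    o,d=ray(n,uv); return o+d*(z-o[2])/d[2]
def tri(a,b):
    (o1,d1),(o2,d2)=ray("top",a),ray("side",b)
    A=np.array([d1,-d2]).T; s=np.linalg.lstsq(A,o2-o1,rcond=None)[0]
    p,q=o1+s[0]*d1,o2+s[1]*d2; return (p+q)/2,np.linalg.norm(p-q)
def proj(n,P):
    K,R,t=cal(n); q=(K@(R@np.atleast_2d(P).T+t[:,None])).T; return q[:,:2]/q[:,2:]
def snap(n,name):
    im=env.read_camera(n); cv2.imwrite(f"pics/{name}.png",im[:,:,::-1]); return im
E
python3 - <<'E'
from h import *
for n in("top","side"): snap(n,n+"0"); print(n,cal(n)[0][0,0],ray(n,(320,240)))
s=env.get_state(); print(s)
E
```

```text
top 570.1702754886306 (array([ 0.45121581, -0.01392132,  1.82518453]), array([ 0.02537029, -0.00108609, -0.99967753]))
side 528.9294988200846 (array([-0.12413522,  1.11320929,  1.04650383]), array([ 0.42346558, -0.71198007, -0.56014398]))
{'clock': 0.1, 'joint_pos': array([-1.38857714e+00,  3.13949338e-01,  4.51037148e-02,  1.30357676e+00,
       -3.89419731e-06,  1.43117490e+00]), 'qvel': array([-1.63860600e-03, -1.90601864e-03,  3.61805193e-03, -8.74750009e-05,
       -5.45312218e-04, -5.31830844e-04]), 'tau': array([ 1.61208696e-03, -4.81726456e+01,  2.99243206e+01,  1.27275428e-02,
       -2.46865029e-04,  1.47443546e-05]), 'tcp_pos': array([ 0.18177769, -0.54504719,  0.2304889 ]), 'orientation': array([-8.12800226e-04,  9.87079917e-01,  1.60226640e-01, -1.92618891e-05]), 'wrist_force': array([0.26655408, 0.45118692, 0.69246971]), 'ft_torque': array([-0.09209221, -0.05396696,  0.01272445]), 'grip_force': 0.0, 'finger_gap': 0.08556421691488793}
```

View pics/top0.png

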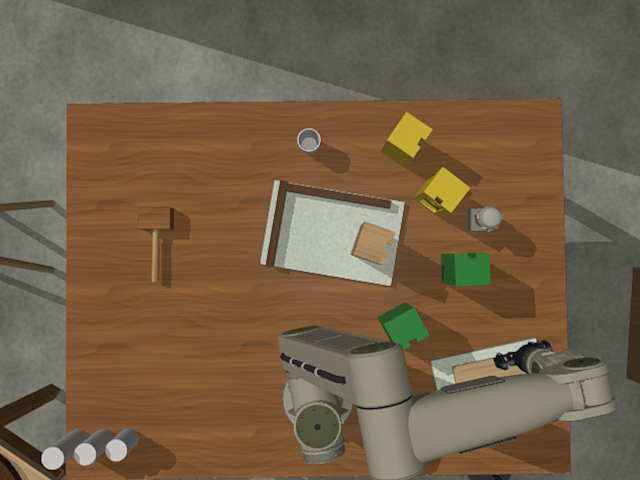

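View pics/side0.png

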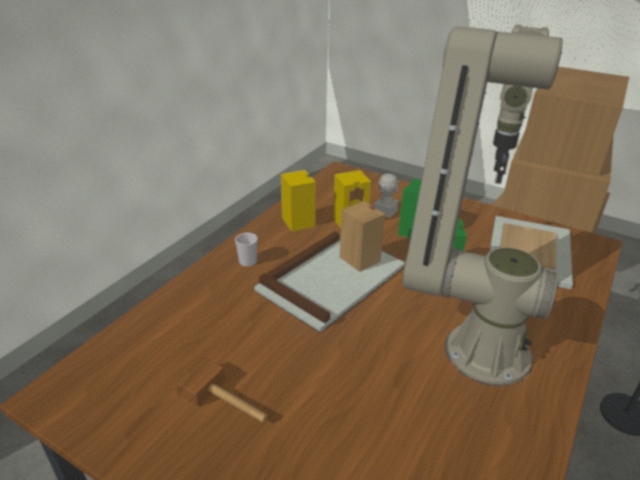

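The top view has these candidates:
- Wooden block upright on the white board with stops, (373,243), notch at (389,250).
- Yellow blocks at (408,137) and (443,192), and green blocks at (465,268) and (404,326).
- Wooden piece lying on another white slab at (490,372), partly under the arm.

The block at (373,243) fits: it is wooden, standing, on the board with the end stop and rail, and its notch faces away from the stop. I'll confirm it in an enlarged crop.

Run:
```python
import cv2,numpy as np
a=cv2.imread("pics/top0.png")[170:300,250:420]; b=cv2.imread("pics/side0.png")[185:335,245:415]
a=cv2.resize(a,None,fx=4,fy=4,interpolation=cv2.INTER_CUBIC)[:520]
cv2.imwrite("pics/c_top.png",a)
```

```text
(no output)
```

View pics/c_top.png

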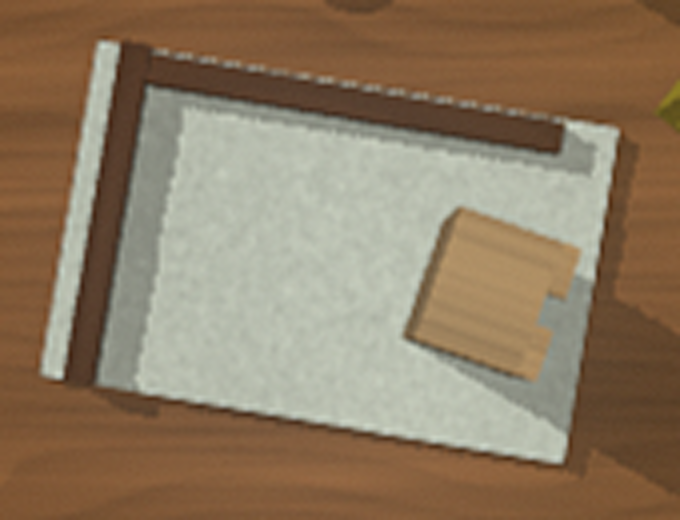

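The crop confirms it: light wood block upright on the board, notch at crop (552,308) on the side away from the dark end stop on the left, rail along the upper edge. Top corners are at crop (463,208), (580,248), (537,380) and (418,338).

```bash
cat > m.py <<'E'
from h import *
px=lambda x,y:(250+(x-1.5)/4,170+(y-1.5)/4)
B=np.array([at_z("top",px(*p),.018)[:2] for p in((100,42),(618,128),(563,463),(45,377))])
L=np.array([[.21,-.135],[-.21,-.135],[-.21,.135],[.21,.135]])
c=B.mean(0); H=(L.T@(B-c)); yaw=np.arctan2(H[0,1]-H[1,0],H[0,0]+H[1,1])
R=np.array([[np.cos(yaw),-np.sin(yaw)],[np.sin(yaw),np.cos(yaw)]])
E
python3 - <<'E'
from m import *
print("board",c,np.degrees(yaw),"res",np.round(B-(c+L@R.T),4).tolist())
M=np.array([at_z("top",px(*p),.202)[:2] for p in((463,208),(580,248),(537,380),(418,338))])
print("mould",M.mean(0),"sides",[np.linalg.norm(M[i]-M[(i+1)%4]) for i in range(4)])
x1=M[0]-M[1];x2=M[3]-M[2];print("yaw",[np.degrees(np.arctan2(v[1],v[0])) for v in (x1,x2)],"y:",np.degrees(np.arctan2(*(M[3]-M[0])[::-1]))-90, np.degrees(np.arctan2(*(M[2]-M[1])[::-1]))-90)
print("on board",(M-c)@R, (M.mean(0)-c)@R)
print("proj side",proj("side",np.c_[M,[.202]*4]).round(1).tolist(), "corner",c+R@[.165,-.105])
# side-view corners of the mould top vs top view
import cv2
a=cv2.imread("pics/side0.png")[190:340,250:410];cv2.imwrite("pics/c_side.png",cv2.resize(a,None,fx=4,fy=4,interpolation=cv2.INTER_CUBIC)[:600])
cl=env.get_calibration("wrist"); print(cl)
E
```

```text
board [ 0.51993291 -0.05588574] 79.91139776685614 res [[-0.0004, -0.0011], [-0.0001, 0.0014], [0.0006, 0.0021], [-0.0001, -0.0024]]
mould [ 0.48206311 -0.17084458] sides [np.float64(0.08811758997945025), np.float64(0.0989672722451611), np.float64(0.08975137478904766), np.float64(0.09810100083605598)]
yaw [np.float64(70.42426972787247), np.float64(69.87416774857992)] y: 70.11103865183932 71.05725784066632
on board [[-0.08434169 -0.03872954]
 [-0.17125406 -0.02420547]
 [-0.15602106  0.07358245]
 [-0.06764336  0.05793986]] [-0.11981504  0.01714683]
proj side [[343.0, 209.2], [363.7, 200.6], [385.8, 213.2], [364.3, 222.5]] corner [0.6522126  0.08817009]
{'vertical_fov': 65.70646984690485, 'cx': 318.4005305943567, 'cy': 240.6676934420302, 'tool_from_camera': array([[-1.36924021e-03, -9.64049332e-01, -2.65719796e-01,
         6.62714411e-02],
       [ 9.99998889e-01, -1.16358025e-03, -9.31394384e-04,
        -3.25287857e-04],
       [ 5.88723828e-04, -2.65720776e-01,  9.64049855e-01,
        -1.41957400e-01],
       [ 0.00000000e+00,  0.00000000e+00,  0.00000000e+00,
         1.00000000e+00]])}
```

View pics/c_side.png

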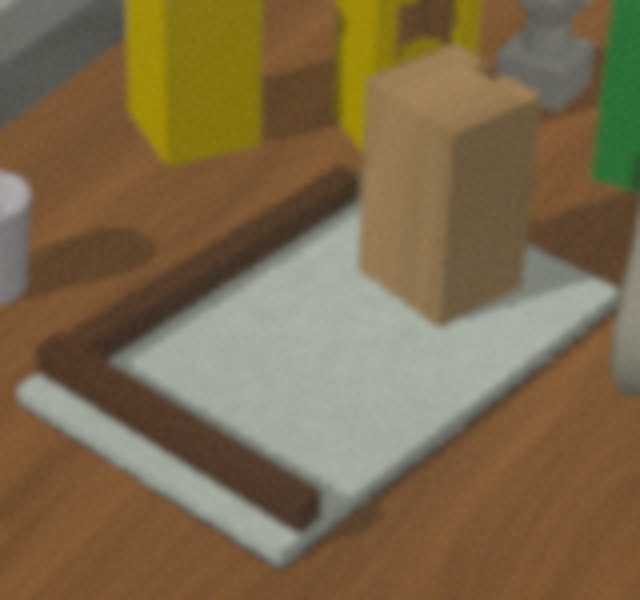

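Side view: the mould's top corners at crop (368,85), (455,48), (538,95) and (448,135) match the projected 0.202 m top to within 2 px, so the height is right. Now I'll lift and turn the tool to the mould's fall direction (yaw 70.4°).

Call:
servo_tool --increments '[{"grip": 0.22,"x": 0,"y": 0,"z": -20,"roll": -7},{"grip": 0.22,"x": 0,"y": 0,"z": -20,"roll": -7},{"grip": 0.22,"x": 0,"y": 0,"z": -20,"roll": -7},{"grip": 0.22,"x": 0,"y": 0,"z": -20,"roll": -7},{"grip": 0.22,"x": 0,"y": 0,"z": -20,"roll": -7}]' --grip_force 40

```text
clock: 0.52
tcp_pos: [0.1818, -0.5452, 0.3317]
orientation: [-0.001, 0.892, 0.452, 0.0]
wrist_force: [-0.1, -0.3, 0.2]
finger_gap: 0.0665
grip_force: 0.0
```

Call:
servo_tool --increments '[{"grip": 0.22,"x": 0,"y": 0,"z": 0,"roll": -7},{"grip": 0.22,"x": 0,"y": 0,"z": 0,"roll": -7},{"grip": 0.22,"x": 0,"y": 0,"z": 0,"roll": -3}]'

```text
clock: 0.77
tcp_pos: [0.1819, -0.5456, 0.3313]
orientation: [0.0, 0.815, 0.579, -0.0]
wrist_force: [-0.8, 0.1, -0.6]
finger_gap: 0.0664
grip_force: 0.0
```

```bash
cat > g.py <<'E'
from m import *
import sys
from scipy.spatial.transform import Rotation as Ro
def st():
    s=env.get_state();w,x,y,z=s["orientation"];T=Ro.from_quat([x,y,z,w]).as_matrix();return s,T
def to(P,yawt):
    s,T=st(); d=np.array(P)-s["tcp_pos"]
    y0=np.degrees(np.arctan2(T[1,0],T[0,0]))
    print("t",s["clock"],"tcp",s["tcp_pos"].round(4),"yaw",round(y0,2),"roll needed",round((y0-yawt+180)%360-180,1))
    print("tool shift mm",(T.T@d*1e3).round(1),"F",s["wrist_force"].round(2),"gap",s["finger_gap"],"q",s["joint_pos"].round(2))
E
python3 -c "
from g import *
to((.453,-.253,.31),70.4)"
```

```text
t 0.7667 tcp [ 0.1819 -0.5456  0.3313] yaw 70.76 roll needed 0.4
tool shift mm [365.6 159.5  21.3] F [-0.75  0.06 -0.57] gap 0.06642237905792371 q [-1.39  0.31  0.29  1.55 -0.    0.52]
```

Call:
servo_tool --increments '[{"grip": 0.22,"x": 36,"y": 16,"z": 0,"roll": 0.4},{"grip": 0.22,"x": 36,"y": 16,"z": 0,"roll": 0},{"grip": 0.22,"x": 36,"y": 16,"z": 0,"roll": 0},{"grip": 0.22,"x": 36,"y": 16,"z": 0,"roll": 0},{"grip": 0.22,"x": 36,"y": 16,"z": 0,"roll": 0}]'

```text
clock: 1.18
tcp_pos: [0.319, -0.4019, 0.3309]
orientation: [-0.0, 0.819, 0.574, 0.0]
wrist_force: [0.6, -0.6, 0.8]
finger_gap: 0.0667
grip_force: 0.0
```

Call:
servo_tool --increments '[{"grip": 0.22,"x": 36,"y": 16,"z": 0,"roll": 0},{"grip": 0.22,"x": 36,"y": 16,"z": 0,"roll": 0},{"grip": 0.22,"x": 36,"y": 16,"z": 0,"roll": 0},{"grip": 0.22,"x": 36,"y": 16,"z": 0,"roll": 0},{"grip": 0.22,"x": 36,"y": 16,"z": 0,"roll": 0}]'

```text
clock: 1.6
tcp_pos: [0.4558, -0.2598, 0.331]
orientation: [-0.0, 0.819, 0.574, -0.0]
wrist_force: [1.0, -2.9, 0.2]
finger_gap: 0.0668
grip_force: 0.0
```

```bash
python3 -c "
from g import *
to((.453,-.253,.162),70.4)"
```

```text
t 1.6 tcp [ 0.4558 -0.2598  0.331 ] yaw 70.03 roll needed -0.4
tool shift mm [  5.4  -4.9 169. ] F [ 0.99 -2.87  0.21] gap 0.06680701011740178 q [-0.67  0.21  0.15  1.51 -0.    1.25]
```

Call:
servo_tool --increments '[{"grip": 0.22,"x": 0,"y": -5,"z": 35,"roll": -0.4},{"grip": 0.22,"x": 0,"y": 0,"z": 35,"roll": 0},{"grip": 0.22,"x": 0,"y": 0,"z": 35,"roll": 0},{"grip": 0.22,"x": 0,"y": 0,"z": 35,"roll": 0},{"grip": 0.22,"x": 0,"y": 0,"z": 34,"roll": 0}]'

```text
clock: 2.02
tcp_pos: [0.4499, -0.2592, 0.1554]
orientation: [-0.0, 0.817, 0.577, -0.0]
wrist_force: [-0.3, 0.1, 0.4]
finger_gap: 0.0666
grip_force: 0.0
```

Call:
servo_tool --increments '[{"grip": 0.22,"x": 5,"y": 0,"z": 0,"roll": 0},{"grip": 0.22,"x": 5,"y": 0,"z": 0,"roll": 0},{"grip": 0.22,"x": 5,"y": 0,"z": 0,"roll": 0},{"grip": 0.22,"x": 4,"y": 0,"z": 0,"roll": 0},{"grip": 0.22,"x": 3,"y": 0,"z": 0,"roll": 0}]'

```text
clock: 2.43
tcp_pos: [0.4593, -0.2395, 0.1598]
orientation: [0.002, 0.817, 0.577, 0.001]
wrist_force: [1.0, -0.1, 0.4]
finger_gap: 0.0661
grip_force: 0.0
```

```bash
python3 -c "
from g import *
to((.4666,-.214,.157),70.4)
a=env.read_camera('wrist'); b=cv2.resize(env.read_camera('top')[190:290,320:440],None,fx=3.2,fy=3.2)
cv2.imwrite('pics/w1.png',np.vstack([np.hstack([cv2.resize(a,(400,300)),cv2.resize(b,(360,300))])])[:,:,::-1])"
```

```text
t 2.4333 tcp [ 0.4593 -0.2395  0.1598] yaw 70.47 roll needed 0.1
tool shift mm [26.5 -1.6  2.7] F [ 1.   -0.07  0.44] gap 0.06609980867216003 q [-0.64  0.23 -0.24  1.09  0.    1.28]
```

View pics/w1.png

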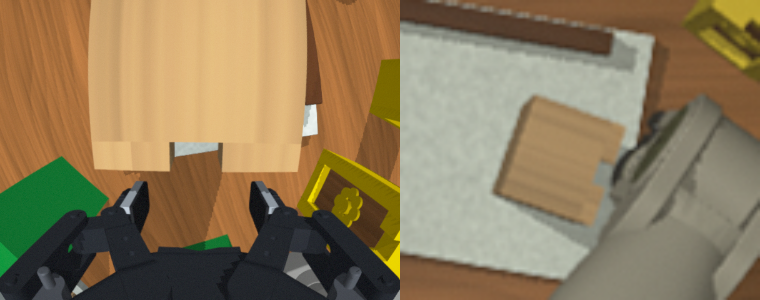

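The wrist view shows the notched edge at (95–300,171) with the notch at (197,150). The fingertips at (140,190) and (262,190) straddle it symmetrically and square, on the rims. Now the push.

Call:
servo_tool --increments '[{"grip": 0.22,"x": 4,"y": 0,"z": 0,"roll": 0},{"grip": 0.22,"x": 4,"y": 0,"z": 0,"roll": 0},{"grip": 0.22,"x": 4,"y": 0,"z": 0,"roll": 0},{"grip": 0.22,"x": 4,"y": 0,"z": 0,"roll": 0},{"grip": 0.22,"x": 4,"y": 0,"z": 0,"roll": 0}]'

```text
clock: 2.95
tcp_pos: [0.4644, -0.2204, 0.1574]
orientation: [0.0, 0.817, 0.577, -0.0]
wrist_force: [-1.6, -4.0, 3.9]
finger_gap: 0.0667
grip_force: 2.0
```

Call:
servo_tool --increments '[{"grip": 0.22,"x": 4,"y": 0,"z": 0,"roll": 0},{"grip": 0.22,"x": 4,"y": 0,"z": 0,"roll": 0},{"grip": 0.22,"x": 4,"y": 0,"z": 0,"roll": 0},{"grip": 0.22,"x": 4,"y": 0,"z": 0,"roll": 0},{"grip": 0.22,"x": 4,"y": 0,"z": 0,"roll": 0}]'

```text
clock: 3.37
tcp_pos: [0.4712, -0.2012, 0.1574]
orientation: [0.0, 0.817, 0.577, 0.0]
wrist_force: [-0.4, -2.4, 2.3]
finger_gap: 0.0666
grip_force: 1.3
```

```bash
python3 -c "
from g import *
to((.4666,-.214,.157),70.4)
a=env.read_camera('wrist'); b=cv2.resize(env.read_camera('side')[185:285,300:433],(400,300))
cv2.imwrite('pics/w2.png',np.hstack([cv2.resize(a,(400,300)),b])[:,:,::-1])"
```

```text
t 3.3667 tcp [ 0.4712 -0.2012  0.1574] yaw 70.43 roll needed 0.0
tool shift mm [-13.6  -0.    0.4] F [-0.36 -2.37  2.35] gap 0.06657303111000068 q [-0.56  0.23 -0.25  1.09 -0.    1.35]
```

View pics/w2.png

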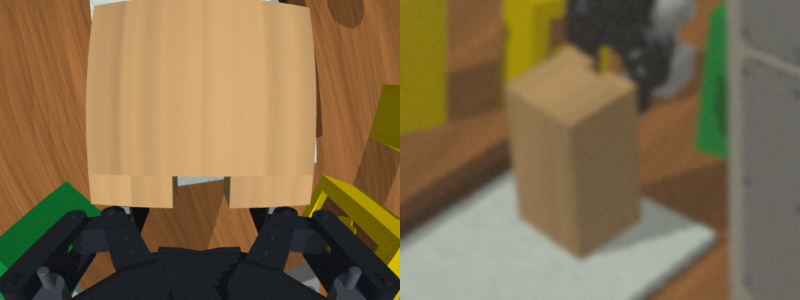

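The side crop shows the block just starting to lean, and the wrist view shows both fingers on the rims. The force is dropping, which fits tipping rather than sliding, so I'll continue.

Call:
servo_tool --increments '[{"grip": 0.22,"x": 4,"y": 0,"z": 0,"roll": 0},{"grip": 0.22,"x": 4,"y": 0,"z": 0,"roll": 0},{"grip": 0.22,"x": 4,"y": 0,"z": 0,"roll": 0},{"grip": 0.22,"x": 4,"y": 0,"z": 0,"roll": 0},{"grip": 0.22,"x": 4,"y": 0,"z": 0,"roll": 0}]'

```text
clock: 3.88
tcp_pos: [0.4777, -0.182, 0.1571]
orientation: [-0.0, 0.817, 0.577, 0.0]
wrist_force: [-0.5, -1.7, 1.5]
finger_gap: 0.0668
grip_force: 0.7
```

Call:
servo_tool --increments '[{"grip": 0.22,"x": 4,"y": 0,"z": 0,"roll": 0},{"grip": 0.22,"x": 4,"y": 0,"z": 0,"roll": 0},{"grip": 0.22,"x": 4,"y": 0,"z": 0,"roll": 0},{"grip": 0.22,"x": 4,"y": 0,"z": 0,"roll": 0},{"grip": 0.22,"x": 4,"y": 0,"z": 0,"roll": 0}]'

```text
clock: 4.3
tcp_pos: [0.4843, -0.163, 0.157]
orientation: [-0.0, 0.817, 0.577, -0.0]
wrist_force: [0.6, 0.8, -0.1]
finger_gap: 0.0668
grip_force: 0.0
```

Call:
servo_tool --increments '[{"grip": 0.22,"x": 4,"y": 0,"z": 0,"roll": 0},{"grip": 0.22,"x": 4,"y": 0,"z": 0,"roll": 0},{"grip": 0.22,"x": 4,"y": 0,"z": 0,"roll": 0},{"grip": 0.22,"x": 4,"y": 0,"z": 0,"roll": 0}]'

```text
clock: 4.63
tcp_pos: [0.4898, -0.1483, 0.1572]
orientation: [-0.0, 0.817, 0.577, -0.0]
wrist_force: [-0.8, -0.7, 0.2]
finger_gap: 0.0667
grip_force: 0.0
```

Call:
servo_tool --increments '[{"grip": 0.22,"x": -15,"y": 0,"z": -15,"roll": 0},{"grip": 0.22,"x": -15,"y": 0,"z": -30,"roll": 0},{"grip": 0.1,"x": 0,"y": 0,"z": -30,"roll": -7},{"grip": 0.0,"x": 0,"y": 0,"z": -30,"roll": -7},{"grip": 0.0,"x": 0,"y": 0,"z": -15,"roll": -7}]'

```text
clock: 5.05
tcp_pos: [0.4806, -0.1775, 0.281]
orientation: [0.002, 0.696, 0.718, 0.001]
wrist_force: [1.5, -0.2, 0.0]
finger_gap: 0.0849
grip_force: 0.0
```

Call:
servo_tool --increments '[{"grip": 0,"x": 0,"y": 0,"z": 0,"roll": -7},{"grip": 0,"x": 0,"y": 0,"z": 0,"roll": -7},{"grip": 0,"x": 0,"y": 0,"z": 0,"roll": -7},{"grip": 0,"x": 0,"y": 0,"z": 0,"roll": -7},{"grip": 0,"x": 0,"y": 0,"z": 0,"roll": -7}]'

```text
clock: 5.47
tcp_pos: [0.4798, -0.1768, 0.2774]
orientation: [0.0, 0.448, 0.894, -0.0]
wrist_force: [-0.2, -0.0, 0.6]
finger_gap: 0.0851
grip_force: 0.0
```

Call:
servo_tool --increments '[{"grip": 0,"x": 0,"y": 0,"z": 0,"roll": -7},{"grip": 0,"x": 0,"y": 0,"z": 0,"roll": -7},{"grip": 0,"x": 0,"y": 0,"z": 0,"roll": -7},{"grip": 0,"x": 0,"y": 0,"z": 0,"roll": -7},{"grip": 0,"x": 0,"y": 0,"z": 0,"roll": -7}]'

```text
clock: 5.88
tcp_pos: [0.4798, -0.1768, 0.2773]
orientation: [0.0, 0.158, 0.987, -0.0]
wrist_force: [1.1, 0.1, -0.3]
finger_gap: 0.0854
grip_force: 0.0
```

Call:
servo_tool --increments '[{"grip": 0,"x": 35,"y": 0,"z": 0,"roll": -1.5},{"grip": 0,"x": 35,"y": 0,"z": 0,"roll": 0},{"grip": 0,"x": 35,"y": 0,"z": 0,"roll": 0}]'

```text
clock: 6.13
tcp_pos: [0.3786, -0.1447, 0.2766]
orientation: [-0.001, 0.148, 0.989, 0.0]
wrist_force: [-1.3, -0.5, 0.9]
finger_gap: 0.0854
grip_force: 0.0
```

```bash
python3 -c "
from g import *
to((.42,-.06,.25),169.9)
a=env.read_camera('top')[170:300,250:420]; cv2.imwrite('pics/t3.png',cv2.resize(a,None,fx=4,fy=4,interpolation=cv2.INTER_CUBIC)[:,:,::-1])"
```

```text
t 6.1333 tcp [ 0.3786 -0.1447  0.2766] yaw 162.97 roll needed -6.9
tool shift mm [-14.8  93.1  26.6] F [-1.28 -0.46  0.92] gap 0.0853708285151176 q [-0.56 -0.03 -0.24  1.35 -0.   -0.27]
```

View pics/t3.png

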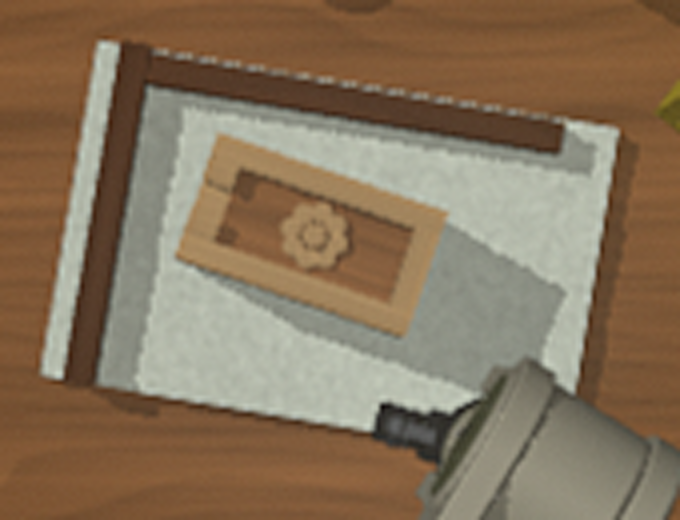

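It toppled correctly: recess and rosette (crop (315,235)) face up, corners at crop (220,135), (447,210), (407,335) and (178,260).

```bash
cat >> g.py <<'E'
def mould(C,z=.11):
    M=np.array([at_z("top",px(*p),z)[:2] for p in C]); b=(M-c)@R
    v=b[0]-b[1]+b[3]-b[2]; print("sides",[round(np.linalg.norm(M[i]-M[(i+1)%4]),4) for i in range(4)])
    print("centre on board",b.mean(0).round(4),"askew deg",np.degrees(np.arctan2(v[1],v[0])).round(2)); print(b.round(4).tolist())
W=lambda bx,by,z:[*(c+R@[bx,by]),z]
E
python3 -c "
from g import *
mould(((220,135),(447,210),(407,335),(178,260)))
to(W(.018,.12,.12),169.9)"
```

```text
sides [np.float64(0.1801), np.float64(0.0989), np.float64(0.1812), np.float64(0.0994)]
centre on board [ 0.0174 -0.0066] askew deg -8.81
[[0.0989, -0.0696], [-0.0791, -0.0417], [-0.0646, 0.0561], [0.1145, 0.0286]]
t 6.1833 tcp [ 0.372  -0.1413  0.2765] yaw 162.97 roll needed -6.9
tool shift mm [  3.7 128.1 156.7] F [-7.46  5.32 -1.23] gap 0.08545683489534692 q [-0.56 -0.04 -0.25  1.36 -0.   -0.27]
```

Call:
servo_tool --increments '[{"grip": 0.45,"x": 0,"y": 0,"z": 0,"roll": -6.9},{"grip": 0.45,"x": -9,"y": 32,"z": 0,"roll": 0},{"grip": 0.45,"x": -9,"y": 32,"z": 20,"roll": 0},{"grip": 0.45,"x": -9,"y": 32,"z": 30,"roll": 0},{"grip": 0.45,"x": -9,"y": 32,"z": 30,"roll": 0}]'

```text
clock: 6.6
tcp_pos: [0.4371, -0.0287, 0.2016]
orientation: [0.002, 0.089, 0.996, -0.0]
wrist_force: [0.4, 0.0, -0.7]
finger_gap: 0.0471
grip_force: 0.0
```

Call:
servo_tool --increments '[{"grip": 0.45,"x": 0,"y": 0,"z": 30,"roll": 0},{"grip": 0.45,"x": 0,"y": 0,"z": 0,"roll": 0}]'

```text
clock: 6.77
tcp_pos: [0.4324, -0.0273, 0.1665]
orientation: [-0.004, 0.087, 0.996, 0.001]
wrist_force: [-1.5, 0.6, 0.5]
finger_gap: 0.0469
grip_force: 0.0
```

```bash
python3 -c "
from g import *
to(W(.018,.095,.043),169.9)"
```

```text
t 6.7667 tcp [ 0.4324 -0.0273  0.1665] yaw 170.04 roll needed 0.1
tool shift mm [  2.7   5.1 123.5] F [-1.5   0.63  0.48] gap 0.04688954416423351 q [-0.25  0.08 -0.41  1.09 -0.   -0.07]
```

Call:
servo_tool --increments '[{"grip": 0.45,"x": 3,"y": 5,"z": 35,"roll": 0},{"grip": 0.45,"x": 0,"y": 0,"z": 35,"roll": 0},{"grip": 0.45,"x": 0,"y": 0,"z": 33,"roll": 0},{"grip": 0.45,"x": 0,"y": 0,"z": 20,"roll": 0},{"grip": 0.45,"x": 0,"y": 0,"z": 0,"roll": 0}]'

```text
clock: 7.18
tcp_pos: [0.431, -0.0244, 0.0461]
orientation: [-0.003, 0.089, 0.996, 0.0]
wrist_force: [-0.5, -0.4, -0.3]
finger_gap: 0.0473
grip_force: 0.0
```

Call:
servo_tool --increments '[{"grip": 0.45,"x": -6,"y": 0,"z": 0,"roll": 0},{"grip": 0.45,"x": -5,"y": 0,"z": 0,"roll": 0},{"grip": 0.45,"x": -4,"y": 0,"z": 0,"roll": 0},{"grip": 0.45,"x": -4,"y": 0,"z": 0,"roll": 0},{"grip": 0.45,"x": -3,"y": 0,"z": 0,"roll": 0}]'

```text
clock: 7.6
tcp_pos: [0.4571, -0.0288, 0.0498]
orientation: [0.001, 0.089, 0.996, -0.0]
wrist_force: [-0.4, -0.5, -0.3]
finger_gap: 0.0472
grip_force: 0.0
```

```bash
python3 -c "
from g import *
to(W(.018,.006,.043),169.9)"
```

```text
t 7.6 tcp [ 0.4571 -0.0288  0.0498] yaw 169.83 roll needed -0.1
tool shift mm [-60.6   2.4   7. ] F [-0.39 -0.52 -0.31] gap 0.04718095131640123 q [-0.24  0.23 -0.55  0.79 -0.   -0.06]
```

Call:
servo_tool --increments '[{"grip": 0.45,"x": -3,"y": 1,"z": 3,"roll": 0},{"grip": 0.45,"x": -3,"y": 1,"z": 3,"roll": 0},{"grip": 0.45,"x": -3,"y": 0,"z": 0,"roll": 0},{"grip": 0.45,"x": -3,"y": 0,"z": 0,"roll": 0},{"grip": 0.45,"x": -3,"y": 0,"z": 0,"roll": 0}]'

```text
clock: 8.02
tcp_pos: [0.4694, -0.0288, 0.0419]
orientation: [-0.001, 0.089, 0.996, -0.0]
wrist_force: [-4.7, -0.1, 0.6]
finger_gap: 0.0469
grip_force: 0.0
```

Call:
servo_tool --increments '[{"grip": 0.45,"x": -3,"y": 0,"z": 0,"roll": 0},{"grip": 0.45,"x": -3,"y": 0,"z": 0,"roll": 0},{"grip": 0.45,"x": -3,"y": 0,"z": 0,"roll": 0},{"grip": 0.45,"x": -3,"y": 0,"z": 0,"roll": 0},{"grip": 0.45,"x": -3,"y": 0,"z": 0,"roll": 0}]'

```text
clock: 8.43
tcp_pos: [0.4854, -0.0317, 0.0425]
orientation: [0.0, 0.089, 0.996, -0.0]
wrist_force: [-5.4, 0.0, 0.2]
finger_gap: 0.0468
grip_force: 0.0
```

```bash
python3 -c "
from g import *
to(W(.018,.006,.043),169.9)"
```

```text
t 8.4333 tcp [ 0.4854 -0.0317  0.0425] yaw 169.83 roll needed -0.1
tool shift mm [-32.2   0.3  -0.5] F [-5.36  0.05  0.2 ] gap 0.046792119928308944 q [-0.23  0.29 -0.48  0.8  -0.   -0.05]
```

Call:
servo_tool --increments '[{"grip": 0.45,"x": -2,"y": 0,"z": 0,"roll": 0},{"grip": 0.45,"x": -2,"y": 0,"z": 0,"roll": 0},{"grip": 0.45,"x": -2,"y": 0,"z": 0,"roll": 0},{"grip": 0.45,"x": -2,"y": 0,"z": 0,"roll": 0},{"grip": 0.45,"x": -2,"y": 0,"z": 0,"roll": 0}]'

```text
clock: 8.85
tcp_pos: [0.4951, -0.0334, 0.0425]
orientation: [-0.0, 0.089, 0.996, -0.0]
wrist_force: [-4.4, -0.7, 0.6]
finger_gap: 0.0469
grip_force: 0.0
```

Call:
servo_tool --increments '[{"grip": 0.45,"x": -2,"y": 0,"z": 0,"roll": 0},{"grip": 0.45,"x": -2,"y": 0,"z": 0,"roll": 0},{"grip": 0.45,"x": -1,"y": 0,"z": 0,"roll": 0},{"grip": 0.45,"x": -1,"y": 0,"z": 0,"roll": 0},{"grip": 0.45,"x": -1,"y": 0,"z": 0,"roll": 0}]'

```text
clock: 9.27
tcp_pos: [0.5018, -0.0346, 0.0424]
orientation: [-0.0, 0.089, 0.996, -0.0]
wrist_force: [-5.1, -2.0, 0.6]
finger_gap: 0.0467
grip_force: 0.0
```

```bash
python3 -c "
from g import *
to(W(.018,.006,.043),169.9)
a=env.read_camera('top')[170:300,250:420]; cv2.imwrite('pics/t4.png',cv2.resize(a,None,fx=4,fy=4,interpolation=cv2.INTER_CUBIC)[:,:,::-1])"
```

```text
t 9.2667 tcp [ 0.5018 -0.0346  0.0424] yaw 169.84 roll needed -0.1
tool shift mm [-15.5   0.2  -0.6] F [-5.11 -1.97  0.58] gap 0.046702369877378226 q [-0.23  0.32 -0.44  0.81 -0.   -0.05]
```

View pics/t4.png

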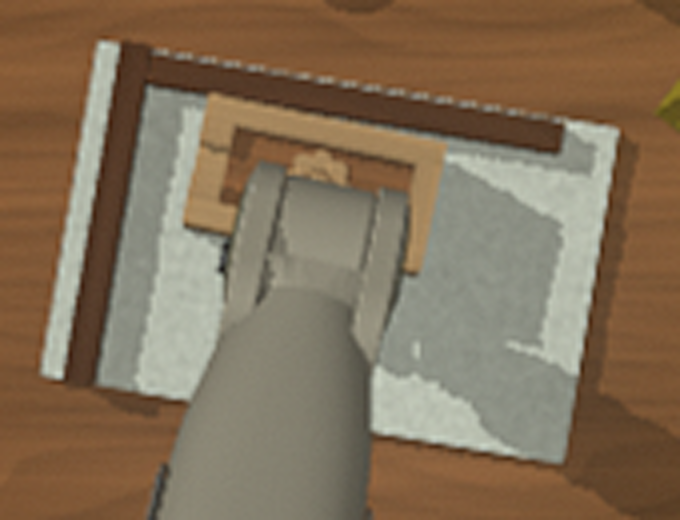

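Top view: the mould's rail-side edge runs from crop (208,94) to (445,146), about 3° askew, with the head corner nearest the rail. I'll continue slowly.

Call:
servo_tool --increments '[{"grip": 0.45,"x": -1.5,"y": 0,"z": 0,"roll": 0},{"grip": 0.45,"x": -1,"y": 0,"z": 0,"roll": 0},{"grip": 0.45,"x": -1,"y": 0,"z": 0,"roll": 0},{"grip": 0.45,"x": -1,"y": 0,"z": 0,"roll": 0},{"grip": 0.45,"x": -1,"y": 0,"z": 0,"roll": 0}]'

```text
clock: 9.73
tcp_pos: [0.5073, -0.0356, 0.0425]
orientation: [0.0, 0.089, 0.996, -0.0]
wrist_force: [-4.7, -1.0, 0.9]
finger_gap: 0.047
grip_force: 0.0
```

Call:
servo_tool --increments '[{"grip": 0.45,"x": -1,"y": 0,"z": 0,"roll": 0},{"grip": 0.45,"x": -1,"y": 0,"z": 0,"roll": 0},{"grip": 0.45,"x": -1,"y": 0,"z": 0,"roll": 0}]'

```text
clock: 9.98
tcp_pos: [0.5103, -0.0361, 0.0425]
orientation: [0.0, 0.089, 0.996, -0.0]
wrist_force: [-5.8, 0.5, 0.5]
finger_gap: 0.0469
grip_force: 0.0
```

Call:
servo_tool --increments '[{"grip": 0.45,"x": -0.8,"y": 0,"z": 0,"roll": 0},{"grip": 0.45,"x": -0.8,"y": 0,"z": 0,"roll": 0},{"grip": 0.45,"x": -0.8,"y": 0,"z": 0,"roll": 0}]'

```text
clock: 10.23
tcp_pos: [0.5126, -0.0365, 0.0424]
orientation: [-0.0, 0.089, 0.996, -0.0]
wrist_force: [-4.8, -1.8, 1.3]
finger_gap: 0.0469
grip_force: 0.0
```

Call:
servo_tool --increments '[{"grip": 0.45,"x": -0.6,"y": 0,"z": 0,"roll": 0},{"grip": 0.45,"x": -0.6,"y": 0,"z": 0,"roll": 0}]'

```text
clock: 10.4
tcp_pos: [0.5133, -0.0368, 0.0423]
orientation: [-0.0, 0.089, 0.996, -0.0]
wrist_force: [-7.4, 0.2, 3.0]
finger_gap: 0.0469
grip_force: 0.0
```

```bash
python3 -c "
from g import *
to(W(.018,.006,.043),169.9)
print(st()[0]['ft_torque'])"
```

```text
t 10.4 tcp [ 0.5133 -0.0368  0.0423] yaw 169.82 roll needed -0.1
tool shift mm [-3.9  0.4 -0.7] F [-7.38  0.17  3.04] gap 0.04687945548414395 q [-0.23  0.34 -0.41  0.82 -0.   -0.05]
[-0.17549496  1.05850339 -0.23196679]
```

Call:
servo_tool --increments '[{"grip": 0.45,"x": -0.4,"y": 0,"z": 0,"roll": 0},{"grip": 0.45,"x": 0,"y": 0,"z": 0,"roll": 0}]'

```text
clock: 10.57
tcp_pos: [0.5132, -0.0368, 0.0423]
orientation: [-0.001, 0.089, 0.996, -0.0]
wrist_force: [-7.4, -0.6, 3.6]
finger_gap: 0.0466
grip_force: 0.0
```

Call:
servo_tool --increments '[{"grip": 0.45,"x": -0.4,"y": 0,"z": 0,"roll": 0},{"grip": 0.45,"x": 0,"y": 0,"z": 0,"roll": 0}]'

```text
clock: 10.73
tcp_pos: [0.5132, -0.0367, 0.0422]
orientation: [-0.001, 0.089, 0.996, -0.0]
wrist_force: [-8.9, -0.6, 3.0]
finger_gap: 0.0469
grip_force: 0.0
```

```bash
python3 -c "
from g import *
to(W(.018,.006,.043),169.9)
a=env.read_camera('top')[170:300,250:420]; cv2.imwrite('pics/t5.png',cv2.resize(a,None,fx=4,fy=4,interpolation=cv2.INTER_CUBIC)[:,:,::-1])"
```

```text
t 10.7333 tcp [ 0.5132 -0.0367  0.0422] yaw 169.82 roll needed -0.1
tool shift mm [-4.   0.3 -0.8] F [-8.9  -0.61  3.04] gap 0.04690271165397339 q [-0.23  0.34 -0.41  0.82 -0.   -0.05]
```

View pics/t5.png

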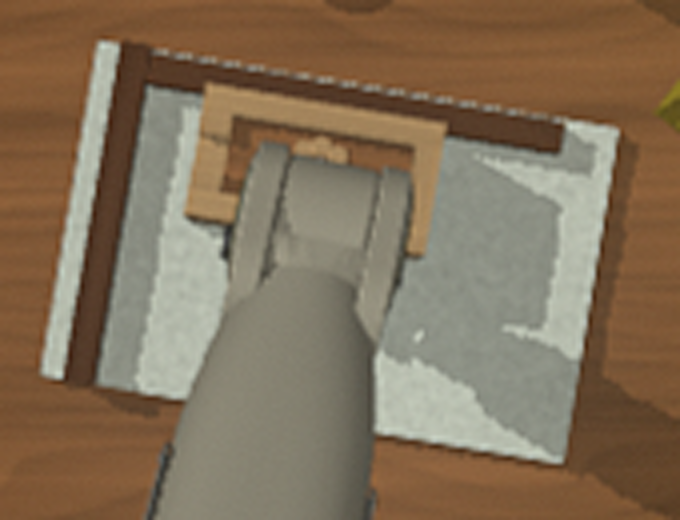

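The picture shows the edge from crop (207,84) to (447,126), now parallel to the rail within about 0.5°. I'll press up to about 12–15 N.

Call:
servo_tool --increments '[{"grip": 0.45,"x": -0.5,"y": 0,"z": 0,"roll": 0},{"grip": 0.45,"x": -0.3,"y": 0,"z": 0,"roll": 0},{"grip": 0.45,"x": 0,"y": 0,"z": 0,"roll": 0}]'

```text
clock: 11.03
tcp_pos: [0.5131, -0.0366, 0.0421]
orientation: [-0.002, 0.089, 0.996, 0.0]
wrist_force: [-9.2, 0.4, 6.1]
finger_gap: 0.0471
grip_force: 0.0
```

Call:
servo_tool --increments '[{"grip": 0.45,"x": -0.4,"y": 0,"z": 0,"roll": 0},{"grip": 0.45,"x": 0,"y": 0,"z": 0,"roll": 0}]'

```text
clock: 11.2
tcp_pos: [0.5131, -0.0365, 0.042]
orientation: [-0.002, 0.089, 0.996, 0.0]
wrist_force: [-11.3, 0.9, 5.3]
finger_gap: 0.0467
grip_force: 0.0
```

Call:
servo_tool --increments '[{"grip": 0.45,"x": -0.4,"y": 0,"z": 0,"roll": 0},{"grip": 0.45,"x": -0.3,"y": 0,"z": 0,"roll": 0},{"grip": 0.45,"x": 0,"y": 0,"z": 0,"roll": 0}]'

```text
clock: 11.45
tcp_pos: [0.5131, -0.0364, 0.0419]
orientation: [-0.003, 0.089, 0.996, 0.0]
wrist_force: [-13.3, 0.4, 6.0]
finger_gap: 0.0469
grip_force: 0.0
```

Call:
servo_tool --increments '[{"grip": 0.45,"x": 0,"y": 0,"z": 0,"roll": 0},{"grip": 0.45,"x": 0,"y": 0,"z": 0,"roll": 0},{"grip": 0.45,"x": 0,"y": 0,"z": 0,"roll": 0}]'

```text
clock: 11.7
tcp_pos: [0.5131, -0.0364, 0.0418]
orientation: [-0.003, 0.089, 0.996, 0.0]
wrist_force: [-12.0, 2.0, 5.9]
finger_gap: 0.0474
grip_force: 0.0
```

Call:
servo_tool --increments '[{"grip": 0.45,"x": -0.5,"y": 0,"z": 0,"roll": 0},{"grip": 0.45,"x": -0.3,"y": 0,"z": 0,"roll": 0},{"grip": 0.45,"x": 0,"y": 0,"z": 0,"roll": 0},{"grip": 0.45,"x": 0,"y": 0,"z": 0,"roll": 0},{"grip": 0.45,"x": 0,"y": 0,"z": 0,"roll": 0}]'

```text
clock: 12.12
tcp_pos: [0.513, -0.0363, 0.0418]
orientation: [-0.004, 0.089, 0.996, 0.0]
wrist_force: [-15.5, 0.7, 8.1]
finger_gap: 0.0472
grip_force: 0.0
```

Call:
servo_tool --increments '[{"grip": 0.45,"x": 2,"y": 0,"z": 0,"roll": 0},{"grip": 0.45,"x": 4,"y": 0,"z": 0,"roll": 0},{"grip": 0.45,"x": 10,"y": 0,"z": 0,"roll": 0},{"grip": 0.45,"x": 20,"y": 0,"z": 0,"roll": 0},{"grip": 0.45,"x": 20,"y": 0,"z": 0,"roll": 0}]'

```text
clock: 12.53
tcp_pos: [0.4633, -0.0276, 0.0429]
orientation: [0.002, 0.088, 0.996, -0.0]
wrist_force: [-0.8, -0.0, -0.3]
finger_gap: 0.0468
grip_force: 0.0
```

```bash
python3 -c "
from g import *
mould(((207,84),(447,126),(423,257),(187,215)))
to(W(-.13,.03,.15),79.9)"
```

```text
sides [np.float64(0.1838), np.float64(0.1006), np.float64(0.1805), np.float64(0.1001)]
centre on board [ 0.0231 -0.055 ] askew deg -0.6
[[0.1149, -0.106], [-0.0689, -0.1043], [-0.067, -0.0038], [0.1134, -0.006]]
t 12.5333 tcp [ 0.4633 -0.0276  0.0429] yaw 169.85 roll needed 90.0
tool shift mm [ -31.3 -147.9 -107. ] F [-0.78 -0.02 -0.34] gap 0.04680104872218261 q [-0.23  0.25 -0.54  0.78  0.   -0.06]
```

Call:
servo_tool --increments '[{"grip": 0.45,"x": 0,"y": 0,"z": -36,"roll": 0},{"grip": 0.45,"x": 0,"y": -37,"z": -36,"roll": 0},{"grip": 0.45,"x": 0,"y": -37,"z": -36,"roll": 7},{"grip": 0.45,"x": 0,"y": -37,"z": 0,"roll": 7},{"grip": 0.45,"x": 0,"y": -37,"z": 0,"roll": 7}]'

```text
clock: 12.95
tcp_pos: [0.4284, -0.1579, 0.1397]
orientation: [0.005, 0.27, 0.963, -0.001]
wrist_force: [0.9, -0.1, -0.1]
finger_gap: 0.0468
grip_force: 0.0
```

Call:
servo_tool --increments '[{"grip": 0.45,"x": 0,"y": 0,"z": 0,"roll": 7},{"grip": 0.45,"x": 0,"y": 0,"z": 0,"roll": 7},{"grip": 0.45,"x": 0,"y": 0,"z": 0,"roll": 7},{"grip": 0.45,"x": 0,"y": 0,"z": 0,"roll": 7},{"grip": 0.45,"x": 0,"y": 0,"z": 0,"roll": 7}]'

```text
clock: 13.37
tcp_pos: [0.4263, -0.156, 0.1372]
orientation: [0.002, 0.548, 0.836, 0.0]
wrist_force: [0.2, -0.2, 0.7]
finger_gap: 0.0469
grip_force: 0.0
```

Call:
servo_tool --increments '[{"grip": 0.45,"x": 0,"y": 0,"z": 0,"roll": 7},{"grip": 0.45,"x": 0,"y": 0,"z": 0,"roll": 7},{"grip": 0.45,"x": 0,"y": 0,"z": 0,"roll": 7},{"grip": 0.45,"x": 0,"y": 0,"z": 0,"roll": 7},{"grip": 0.45,"x": 0,"y": 0,"z": 0,"roll": 6}]'

```text
clock: 13.78
tcp_pos: [0.4264, -0.1557, 0.1372]
orientation: [0.001, 0.769, 0.64, 0.001]
wrist_force: [0.0, -0.6, -0.3]
finger_gap: 0.0464
grip_force: 0.0
```

```bash
python3 -c "
from g import *
to(W(-.12,-.055,.15),79.9)
cv2.imwrite('pics/t6.png',cv2.resize(env.read_camera('top')[170:300,250:420],None,fx=4,fy=4,interpolation=cv2.INTER_CUBIC)[:,:,::-1])"
```

```text
t 13.7833 tcp [ 0.4264 -0.1557  0.1372] yaw 79.52 roll needed -0.4
tool shift mm [ -4.5 129.7 -12.4] F [ 0.03 -0.59 -0.28] gap 0.04644414299163059 q [-0.53  0.13 -0.42  1.01  0.    1.23]
```

View pics/t6.png

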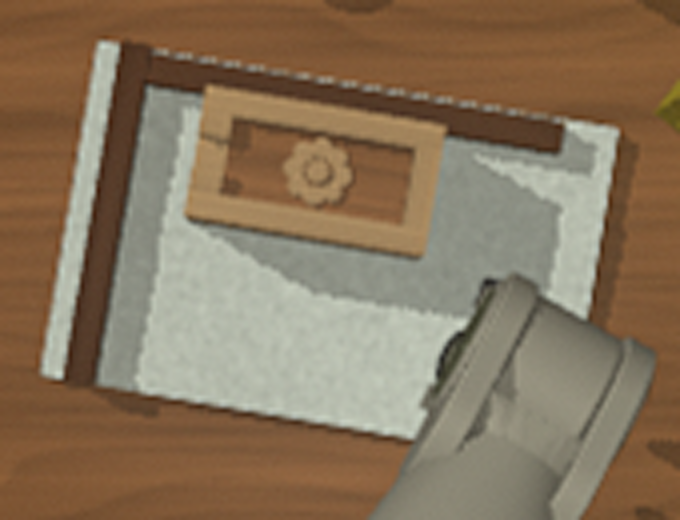

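The mould is parallel to and against the rail: edge at crop (207,85)–(447,127), foot end near crop (435,190). Next I go behind the foot end.

Call:
servo_tool --increments '[{"grip": 0.45,"x": -2,"y": 32,"z": 0,"roll": -0.4},{"grip": 0.45,"x": -2,"y": 32,"z": 0,"roll": 0},{"grip": 0.45,"x": 0,"y": 32,"z": 0,"roll": 0},{"grip": 0.45,"x": 0,"y": 33,"z": 0,"roll": 0},{"grip": 0.45,"x": 0,"y": 0,"z": 0,"roll": 0}]'

```text
clock: 14.25
tcp_pos: [0.5582, -0.1832, 0.1364]
orientation: [0.003, 0.764, 0.646, 0.002]
wrist_force: [1.5, -1.4, 0.3]
finger_gap: 0.0468
grip_force: 0.0
```

```bash
python3 -c "
from g import *
to(W(-.12,-.056,.043),79.9)"
```

```text
t 14.25 tcp [ 0.5582 -0.1832  0.1364] yaw 80.43 roll needed 0.5
tool shift mm [-1.2 -4.6 93.3] F [ 1.55 -1.45  0.35] gap 0.04679899458669786 q [-0.45  0.37 -0.1   1.09  0.    1.28]
```

Call:
servo_tool --increments '[{"grip": 0.45,"x": 0,"y": -3,"z": 30,"roll": 0.3},{"grip": 0.45,"x": 0,"y": 0,"z": 30,"roll": 0},{"grip": 0.45,"x": 0,"y": 0,"z": 20,"roll": 0},{"grip": 0.45,"x": 0,"y": 0,"z": 10,"roll": 0},{"grip": 0.45,"x": 0,"y": 0,"z": 0,"roll": 0}]'

```text
clock: 14.67
tcp_pos: [0.5473, -0.18, 0.0444]
orientation: [-0.002, 0.766, 0.643, -0.001]
wrist_force: [-1.1, 0.7, 0.3]
finger_gap: 0.0472
grip_force: 0.0
```

```bash
python3 -c "
from g import *
to(W(-.09,-.056,.043),79.9)"
```

```text
t 14.6667 tcp [ 0.5473 -0.18    0.0444] yaw 80.02 roll needed 0.1
tool shift mm [27.4  7.4  1.4] F [-1.11  0.72  0.32] gap 0.04724063114727706 q [-0.46  0.44 -0.25  0.89  0.    1.29]
```

Call:
servo_tool --increments '[{"grip": 0.45,"x": 5,"y": 3,"z": 1,"roll": 0},{"grip": 0.45,"x": 5,"y": 3,"z": 0,"roll": 0},{"grip": 0.45,"x": 5,"y": 0,"z": 0,"roll": 0},{"grip": 0.45,"x": 5,"y": 0,"z": 0,"roll": 0},{"grip": 0.45,"x": 3,"y": 0,"z": 0,"roll": 0}]'

```text
clock: 15.08
tcp_pos: [0.5597, -0.1586, 0.0467]
orientation: [0.001, 0.766, 0.643, 0.0]
wrist_force: [-0.6, -0.3, 0.4]
finger_gap: 0.047
grip_force: 0.0
```

```bash
python3 -c "
from g import *
to(W(-.03,-.056,.043),79.9)"
```

```text
t 15.0833 tcp [ 0.5597 -0.1586  0.0467] yaw 79.99 roll needed 0.1
tool shift mm [64.2 -1.1  3.6] F [-0.62 -0.28  0.36] gap 0.04695813024714047 q [-0.41  0.44 -0.24  0.89  0.    1.33]
```

Call:
servo_tool --increments '[{"grip": 0.45,"x": 3,"y": -0.5,"z": 2,"roll": 0},{"grip": 0.45,"x": 3,"y": 0,"z": 0,"roll": 0},{"grip": 0.45,"x": 3,"y": 0,"z": 0,"roll": 0},{"grip": 0.45,"x": 3,"y": 0,"z": 0,"roll": 0},{"grip": 0.45,"x": 3,"y": 0,"z": 0,"roll": 0}]'

```text
clock: 15.5
tcp_pos: [0.561, -0.1449, 0.0436]
orientation: [0.001, 0.767, 0.642, -0.001]
wrist_force: [-1.0, -4.0, -1.7]
finger_gap: 0.0467
grip_force: 0.0
```

Call:
servo_tool --increments '[{"grip": 0.45,"x": 3,"y": 0,"z": 0,"roll": 0},{"grip": 0.45,"x": 3,"y": 0,"z": 0,"roll": 0},{"grip": 0.45,"x": 3,"y": 0,"z": 0,"roll": 0},{"grip": 0.45,"x": 3,"y": 0,"z": 0,"roll": 0},{"grip": 0.45,"x": 3,"y": 0,"z": 0,"roll": 0}]'

```text
clock: 15.92
tcp_pos: [0.5636, -0.1296, 0.0436]
orientation: [0.0, 0.766, 0.642, -0.0]
wrist_force: [-0.2, -3.4, -0.2]
finger_gap: 0.0466
grip_force: 0.0
```

```bash
python3 -c "
from g import *
to(W(-.03,-.056,.043),79.9)"
```

```text
t 15.9167 tcp [ 0.5636 -0.1296  0.0436] yaw 79.92 roll needed 0.0
tool shift mm [34.9  0.1  0.6] F [-0.23 -3.35 -0.16] gap 0.046597184104315174 q [-0.36  0.44 -0.25  0.88 -0.    1.38]
```

Call:
servo_tool --increments '[{"grip": 0.45,"x": 3,"y": 0,"z": 0,"roll": 0},{"grip": 0.45,"x": 3,"y": 0,"z": 0,"roll": 0},{"grip": 0.45,"x": 3,"y": 0,"z": 0,"roll": 0},{"grip": 0.45,"x": 3,"y": 0,"z": 0,"roll": 0},{"grip": 0.45,"x": 2,"y": 0,"z": 0,"roll": 0}]'

```text
clock: 16.33
tcp_pos: [0.566, -0.1154, 0.0436]
orientation: [-0.0, 0.766, 0.642, -0.0]
wrist_force: [-0.9, -4.3, -1.4]
finger_gap: 0.0463
grip_force: 0.0
```

Call:
servo_tool --increments '[{"grip": 0.45,"x": 2,"y": 0,"z": 0,"roll": 0},{"grip": 0.45,"x": 2,"y": 0,"z": 0,"roll": 0},{"grip": 0.45,"x": 2,"y": 0,"z": 0,"roll": 0},{"grip": 0.45,"x": 1,"y": 0,"z": 0,"roll": 0},{"grip": 0.45,"x": 1,"y": 0,"z": 0,"roll": 0}]'

```text
clock: 16.75
tcp_pos: [0.5674, -0.1078, 0.0436]
orientation: [0.0, 0.766, 0.642, -0.0]
wrist_force: [-0.1, -3.8, -0.4]
finger_gap: 0.0478
grip_force: 0.0
```

```bash
python3 -c "
from g import *
to(W(-.03,-.056,.043),79.9)"
```

```text
t 16.75 tcp [ 0.5674 -0.1078  0.0436] yaw 79.94 roll needed 0.0
tool shift mm [12.8  0.2  0.5] F [-0.08 -3.81 -0.4 ] gap 0.04779378978014621 q [-0.33  0.44 -0.25  0.88 -0.    1.42]
```

Call:
servo_tool --increments '[{"grip": 0.45,"x": 1,"y": 0,"z": 0,"roll": 0},{"grip": 0.45,"x": 1,"y": 0,"z": 0,"roll": 0},{"grip": 0.45,"x": 1,"y": 0,"z": 0,"roll": 0},{"grip": 0.45,"x": 1,"y": 0,"z": 0,"roll": 0},{"grip": 0.45,"x": 1,"y": 0,"z": 0,"roll": 0}]'

```text
clock: 17.17
tcp_pos: [0.5683, -0.103, 0.0436]
orientation: [0.0, 0.766, 0.642, -0.0]
wrist_force: [-1.1, -3.4, -1.0]
finger_gap: 0.0468
grip_force: 0.0
```

Call:
servo_tool --increments '[{"grip": 0.45,"x": 1,"y": 0,"z": 0,"roll": 0},{"grip": 0.45,"x": 1,"y": 0,"z": 0,"roll": 0},{"grip": 0.45,"x": 0.7,"y": 0,"z": 0,"roll": 0}]'

```text
clock: 17.42
tcp_pos: [0.5688, -0.1002, 0.0436]
orientation: [0.0, 0.766, 0.642, 0.0]
wrist_force: [-1.0, -3.5, -0.8]
finger_gap: 0.0469
grip_force: 0.0
```

Call:
servo_tool --increments '[{"grip": 0.45,"x": 0.8,"y": 0,"z": 0,"roll": 0},{"grip": 0.45,"x": 0.8,"y": 0,"z": 0,"roll": 0},{"grip": 0.45,"x": 0.8,"y": 0,"z": 0,"roll": 0}]'

```text
clock: 17.67
tcp_pos: [0.5692, -0.0979, 0.0435]
orientation: [0.0, 0.766, 0.642, -0.0]
wrist_force: [-0.6, -3.4, 0.4]
finger_gap: 0.0468
grip_force: 0.0
```

Call:
servo_tool --increments '[{"grip": 0.45,"x": 0.7,"y": 0,"z": 0,"roll": 0},{"grip": 0.45,"x": 0.7,"y": 0,"z": 0,"roll": 0}]'

```text
clock: 17.83
tcp_pos: [0.5692, -0.0974, 0.0437]
orientation: [0.001, 0.767, 0.642, -0.001]
wrist_force: [-3.1, -9.2, 1.7]
finger_gap: 0.0465
grip_force: 0.0
```

Call:
servo_tool --increments '[{"grip": 0.45,"x": 0.3,"y": 0,"z": 0,"roll": 0},{"grip": 0.45,"x": 0,"y": 0,"z": 0,"roll": 0}]'

```text
clock: 18.0
tcp_pos: [0.5691, -0.0974, 0.0437]
orientation: [0.001, 0.767, 0.642, -0.001]
wrist_force: [-2.1, -6.9, 0.4]
finger_gap: 0.0473
grip_force: 0.0
```

Call:
servo_tool --increments '[{"grip": 0.45,"x": 0.4,"y": 0,"z": 0,"roll": 0},{"grip": 0.45,"x": 0,"y": 0,"z": 0,"roll": 0}]'

```text
clock: 18.17
tcp_pos: [0.5691, -0.0974, 0.0438]
orientation: [0.001, 0.767, 0.642, -0.001]
wrist_force: [-3.4, -9.7, 0.7]
finger_gap: 0.0472
grip_force: 0.0
```

Call:
servo_tool --increments '[{"grip": 0.45,"x": 0.4,"y": 0,"z": 0,"roll": 0},{"grip": 0.45,"x": 0,"y": 0,"z": 0,"roll": 0}]'

```text
clock: 18.33
tcp_pos: [0.5691, -0.0973, 0.0438]
orientation: [0.001, 0.767, 0.642, -0.001]
wrist_force: [-3.5, -10.0, 1.7]
finger_gap: 0.0466
grip_force: 0.0
```

Call:
servo_tool --increments '[{"grip": 0.45,"x": 0.4,"y": 0,"z": 0,"roll": 0},{"grip": 0.45,"x": 0,"y": 0,"z": 0,"roll": 0}]'

```text
clock: 18.5
tcp_pos: [0.5691, -0.0974, 0.0439]
orientation: [0.001, 0.767, 0.642, -0.002]
wrist_force: [-4.8, -11.5, 2.4]
finger_gap: 0.0471
grip_force: 0.0
```

```bash
python3 -c "
from g import *
to(W(-.03,-.056,.043),79.9)"
```

```text
t 18.5 tcp [ 0.5691 -0.0974  0.0439] yaw 79.84 roll needed -0.1
tool shift mm [2.2 0.4 0.9] F [ -4.78 -11.45   2.39] gap 0.047075960757311026 q [-0.31  0.44 -0.25  0.88 -0.    1.44]
```

Call:
servo_tool --increments '[{"grip": 0.45,"x": 0.4,"y": 0,"z": 0,"roll": 0},{"grip": 0.45,"x": 0.3,"y": 0,"z": 0,"roll": 0},{"grip": 0.45,"x": 0,"y": 0,"z": 0,"roll": 0},{"grip": 0.45,"x": 0,"y": 0,"z": 0,"roll": 0},{"grip": 0.45,"x": 0,"y": 0,"z": 0,"roll": 0}]'

```text
clock: 18.92
tcp_pos: [0.569, -0.0973, 0.044]
orientation: [0.001, 0.767, 0.642, -0.002]
wrist_force: [-4.5, -12.8, 2.7]
finger_gap: 0.0472
grip_force: 0.0
```

Call:
servo_tool --increments '[{"grip": 0.45,"x": 0,"y": 0,"z": 0,"roll": 0},{"grip": 0.45,"x": 0,"y": 0,"z": 0,"roll": 0},{"grip": 0.45,"x": 0,"y": 0,"z": 0,"roll": 0}]'

```text
clock: 19.17
tcp_pos: [0.569, -0.0973, 0.044]
orientation: [0.001, 0.767, 0.641, -0.002]
wrist_force: [-5.0, -13.3, 3.0]
finger_gap: 0.0468
grip_force: 0.0
```

Call:
servo_tool --increments '[{"grip": 0.45,"x": -2,"y": 0,"z": 0,"roll": 0},{"grip": 0.45,"x": -4,"y": 0,"z": 0,"roll": 0},{"grip": 0.45,"x": -10,"y": 0,"z": 0,"roll": 0},{"grip": 0.45,"x": -20,"y": 0,"z": 0,"roll": 0},{"grip": 0.45,"x": -20,"y": 0,"z": 0,"roll": 0}]'

```text
clock: 19.58
tcp_pos: [0.5601, -0.1494, 0.0436]
orientation: [-0.0, 0.766, 0.643, 0.0]
wrist_force: [-0.1, 0.1, 0.7]
finger_gap: 0.047
grip_force: 0.0
```

Call:
servo_tool --increments '[{"grip": 0.45,"x": -10,"y": 0,"z": -30,"roll": 0},{"grip": 0.45,"x": 0,"y": 0,"z": -36,"roll": 0},{"grip": 0.45,"x": 0,"y": -30,"z": -36,"roll": 0},{"grip": 0.45,"x": 0,"y": -35,"z": 0,"roll": 0},{"grip": 0.45,"x": 0,"y": -35,"z": 0,"roll": 0}]'

```text
clock: 20.0
tcp_pos: [0.4644, -0.1434, 0.1439]
orientation: [0.002, 0.766, 0.643, 0.002]
wrist_force: [-0.8, 0.0, 0.2]
finger_gap: 0.0468
grip_force: 0.0
```

Call:
servo_tool --increments '[{"grip": 0.45,"x": 0,"y": -10,"z": 0,"roll": 0},{"grip": 0.45,"x": 0,"y": 0,"z": 0,"roll": 0}]'

```text
clock: 20.17
tcp_pos: [0.4505, -0.1397, 0.1417]
orientation: [-0.001, 0.766, 0.642, -0.0]
wrist_force: [0.5, 1.2, -0.5]
finger_gap: 0.0467
grip_force: 0.0
```

```bash
python3 -c "
from g import *
s=st()[0]; print(s['clock'],s['tcp_pos'],s['wrist_force'])
a=snap('top','t7').copy()
# wood mask in board region -> min-area rectangle of the outer outline
hsv=cv2.cvtColor(a,cv2.COLOR_RGB2HSV)
def box(im):
    h=cv2.cvtColor(im,cv2.COLOR_RGB2HSV); x=proj('top',[[*W(.165,-.105,.11)],[*W(-.06,-.105,.11)],[*W(-.06,.03,.11)],[*W(.165,.03,.11)]])
    roi=np.zeros(im.shape[:2],np.uint8); cv2.fillPoly(roi,[cv2.convexHull(x.astype(np.int32))],1); roi=cv2.dilate(roi,np.ones((7,7)))
    m=((h[...,0]>8)&(h[...,0]<25)&(h[...,1]>60)&(h[...,2]>135)).astype(np.uint8)*roi
    k=max(cv2.findContours(m,cv2.RETR_EXTERNAL,cv2.CHAIN_APPROX_NONE)[0],key=cv2.contourArea)
    return cv2.minAreaRect(k),cv2.boxPoints(cv2.minAreaRect(k))
r,b=box(a); print(r)
P=np.array([at_z('top',p,.11)[:2] for p in b]); print(((P-c)@R).round(4).tolist())
print('expected px',proj('top',[[*W(x,y,.11)] for x,y in((.165,-.105),(-.019,-.105),(-.019,-.005),(.165,-.005))]).round(1).tolist(),b.round(1).tolist())
"
```

```text
20.1667 [ 0.45049184 -0.13971644  0.14173314] [ 0.52843956  1.21469047 -0.47851952]
((311.9864807128906, 209.58106994628906), (60.99202346801758, 33.04419708251953), 9.462321281433105)
[[0.1657, -0.0049], [0.1659, -0.1047], [-0.0181, -0.1046], [-0.0179, -0.0048]]
expected px [[284.9, 188.2], [345.1, 198.2], [339.7, 230.9], [279.4, 220.9]] [[279.20001220703125, 220.89999389648438], [284.6000061035156, 188.3000030517578], [344.79998779296875, 198.3000030517578], [339.3999938964844, 230.89999389648438]]
```

The outline measured from the top picture matches the seated position within 1 mm and about 0.1°. The arm is clear, so I'm handing in.

```bash
python3 -c "
from workcell import env
print(env.hand_in())"
```

```text
the job is handed in; nothing more can be done
None
```

Job handed in at about 20 s: the mould lies on its back with the recess up, and the top camera shows it flush and square in the corner (within about 1 mm and 0.1°), pressed home with hand forces of about 15.5 N on the rail and 14 N on the stop (target about 12 N, limit 20 N).

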